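# Set the telescopic shelf leg to length and hold it clamped

### The job

Lift the loose plywood lid off the fitting case by its knob and lay it flat in the middle of the cork mat. Then, inside the case, draw the spring-loaded sliding leg out of its white sleeve until its steel foot plate stands level with the brass pointer and, holding it there, squeeze the black cam lever fully closed against the leg; do not close the lever while the leg is off its mark, do not shift the pointer, and leave the other things where they are. Finish still gripping the leg firmly at the mark with the lever closed: do not let go.

Things in the scene. Friction and masses are not known exactly. Their poses are not given: they have to be found in the camera images.
- case: open plywood case fixed to the bench, outside 230 (x) x 200 (y) x 75 mm high, walls and floor 6 mm thick; origin at the centre of its underside on the bench, x along the leg towards the foot plate, z up. Inside along its x axis: a white sleeve 30 x 30 mm, axis at y = 0 and 42 mm above the bench, from x = -105 to its mouth at x = -20 mm. Case and mat may swap sides
- lid: loose flat plywood lid 236 x 206 x 7 mm (0.2 to 0.45 kg) lying on the case's rim, its x and y axes along the case's; origin at the centre of its underside. A steel knob stands at its centre: neck 16 mm across, head a cylinder 28 mm across from 15 to 43 mm above the underside
- mat: cork mat 290 (x) x 260 (y) x 3 mm fixed flat on the bench; origin at the centre of its underside
- leg (a joint): how far the leg (aluminium bar 22 x 22 mm on the sleeve's axis) is drawn out along the case's +x, 0 at the start, at most 0.060 m. A spring (3 N at 0, 5 N at 0.060) pulls it back whenever let go, even with the lever closed. At the mark it equals joint pointer. The foot plate's face towards the sleeve is at case x = 2 mm + this value
- foot (a point): middle of the top edge of the steel foot plate on the leg's end, at case y = -19.5 mm, 4 mm past its inner face. Plate 8 mm thick (x), from y = -50 (pointer's side) to +11 mm (lever's side) of the case, 19 to 65 mm above the bench. On the pointer's side it sticks out past the leg: a finger beside the leg there, between sleeve and plate, hooks it and draws it out
- pointer (a joint): where the pointer stands along its rail, in m, on the same scale as joint leg: 0.020 to 0.045, different every time. Set by a stiff slide; not to be moved
- pointer_tip (a point): top of the tip of the brass pointer needle (3 mm wide) that reaches in from a rail on the case's -y wall, tip at case y = -58 mm, 68 mm above the bench; the leg is at the mark when the middle of the foot plate's thickness is level with the needle along the case's x
- lever (a joint): angle of the black cam lever, 0 = closed (lying along the leg; its outer face 20 mm from the leg's axis), opening towards the case's +y; starts 0.32 to 0.42 rad. It turns stiffly (0.12 N m) and stays where it is left, no spring
- lever_hinge (a point): upright hinge axis of the lever, at the sleeve's mouth: case x = -20, y = +16 mm, 42 mm above the bench
- lever_tip (a point): free end of the lever, on its outer top edge: the lever is a bar 80 mm long from the hinge, 8 mm thick, 22 mm high (31 to 53 mm above the bench), free to pass the foot plate
- jar: bystander: upright jar, 44 mm across and 60 mm high, standing between case and mat; origin at its underside
- screwdriver: bystander: screwdriver 170 mm long lying along x between case and mat; origin at its underside
- rose: bystander: flat round steel door-handle rose, 40 mm across and 12 mm thick, lying inside the case beside the sleeve, on the pointer's side; origin at its underside
- door_handle: bystander: steel lever door handle standing on its 54 mm round rose near the far edge, 54 mm high; origin at its underside
- door_knob: bystander: round steel door knob 60 mm across, 63 mm high, near the far edge; origin at its underside
- tape: bystander: roll of paper tape lying flat, 100 mm across, 25 mm high, on the far left; origin at its underside
- sanding_block: bystander: cork sanding block 100 x 65 x 30 mm on the far right; origin at its underside

How it is judged:
On the way, in this order (a step that is already met when the one before it is completed fails the run):
1. the lid lies flat on the cork mat, let go (horizontal distance between lid and mat below 0.05 m and height (world z) of lid below 0.01 m and angle between lid's own z axis and vertical below 0.05 rad and contact force between the fingers and lid below 0.1 N and linear speed of lid below 0.02 m/s), for 0.2 s.
2. the leg is drawn to the pointer (within 6 mm) with the lever still open (x of foot in the frame of pointer_tip between -0.006 and 0.006 m and value of joint lever above 0.12 rad), for 0.2 s.
3. the lever is closed with the leg held at the mark (x of foot in the frame of pointer_tip between -0.006 and 0.006 m and value of joint lever below 0.06 rad and contact force between the fingers and leg above 6 N), for 0.3 s.
At the end, for the whole second after the job is handed in: The lid lies flat on the cork mat (centres within 50 mm), the foot plate is level with the pointer within 6 mm, the lever is closed (below 0.06 rad) and the fingers still grip the leg with more than 6 N through the last second (all of step 3 and horizontal distance between lid and mat below 0.05 m and height (world z) of lid below 0.01 m and angle between lid's own z axis and vertical below 0.05 rad and linear speed of lid below 0.02 m/s); the arm keeps its last pose, push and grip.
It fails at once if the lever closed (below 0.12 rad) while the leg is more than 10 mm off the mark (value of joint lever below 0.12 rad and (x of foot in the frame of pointer_tip below -0.01 m or x of foot in the frame of pointer_tip above 0.01 m)).
It fails at once if the pointer shifted by more than 5 mm (distance of pointer_tip from where it was at the start of the episode above 0.005 m).
It fails at once if a bystander moved by more than 30 mm or knocked over (distance of any of jar, screwdriver, rose, door_handle, door_knob, tape, sanding_block from where it was at the start of the episode above 0.03 m or angle between any of jar, rose, door_handle, door_knob, tape, sanding_block's own z axis and vertical above 0.6 rad).
It also fails if it takes over 54 s, if anything falls off the work surface, if the arm or the gripper's body presses on something with over 40 N, if the wrist force passes 120 N, or if a joint passes its speed limit or range.

### The arm

A 6-joint arm with a two-finger parallel gripper is mounted at the origin on the work surface. World frame = base frame: x ahead of the robot, y to its left, z up, the work surface at z = 0. Lengths are in m, angles in rad, forces in N, time in s.
With the tool pointing down it reaches from about 0.425 to 0.95 m from the base axis. Payload 3.5 kg.
Tool frame: the origin (TCP) lies midway between the tips of the shut fingers; the grasp point (between the pads) lies 19 mm behind it (ctrl.pinch_z is the distance from the TCP to the grasp point, in m); z points along the fingers, y is the line along which they close (so a half turn about z gives the same grasp; the last joint's range is limited). The gripper opens to 85 mm and grips with 20 to 120 N. Pads are 22 mm wide; open, the fingers measure 114 mm over their backs; the gripper's body (76 mm by 85 mm) begins 54 mm behind the grasp point. The pads swing forward as they close: fully open they stand 13 mm farther back than shut.
Start: joints at [1.056, 0.286, 1.577, -0, 1.279, -0.15], TCP at [0.241, 0.631, 0.231] pointing down, gripper open.
Joint ranges: [-2.77, 2.77], [-0.9, 2.22], [0.21, 2.48], [-1.53, 4.67], [0.24, 2.81], [-2.84, 2.84]. Speed limits (rad/s): [2.79, 2.79, 3.14, 3.14, 3.14, 3.14].

### API

Orientations are given as a unit quaternion [x, y, z, w].
In Python, from plant import get_state, viewer, sign_off, ctrl gives the robot as it stands. The module is installed in compiled form; this text tells all that it offers.
- The arm moves only by the shell command python3 -m handwheel 'ROWS' [FORCE]. ROWS is JSON, a list that holds one entry, the list of rows, each a list of 5 numbers: the finger opening in m, from 0 to 0.0854, then the shift along the tool's x, y, z in m, then the turn about the tool's z in degrees. In form: [[[claw, x, y, z, spin], ...]]. A call has 1 to 12 rows; each row shifts and turns the commanded pose from where the row before left it, along the tool's axes as they then stand; what a row does not reach is not made up. A row lasts 1/12 s, in which the tool goes at most 41.7 mm and 7.16 degrees, less where a joint would pass 70% of its speed; a pose out of reach is approached as far as the arm can. A call is refused whole if a number of a shift passes 0.0417 or a number of a turn 7.16, either way. A call with a gripper value outside its range is refused whole. The fingers move at their own pace and stop on an object; FORCE is the grip in N (left out, the last holds). Time passes only in rows, so rows that do not move let the fingers close. It gives the time, the measured TCP pose, the force, the opening and the grip force at its end, in the units of the state.
- get_state(): the state, without advancing time (a new reading comes with each control period).
- viewer.read_camera(name): name is "side" or "top"; returns the picture (400x640x3 uint8, blue, green, red); there is no depth.
- viewer.camera_params(name): a dict with "fov_y" (degrees; the focal length in pixels is half the picture's height over the tangent of half this angle, whatever the lens; pixels are square), "cx", "cy" (the principal point, pixels), "xyz" and "attitude" of the camera in the world. Camera axes: x right, y up, looking along -z (the intrinsics and any distortion apply to the point x, -y, -z); pixel columns grow to the right and rows downward; lengths in m; the calibration is good to about 2 mm. A picture is of the moment at which its call begins. camera_params takes no time and is no camera call.
- sign_off(): hands the job in; it is judged then, once.
Trained networks look in the newest picture that a camera, given by its name, has taken for a name from the list of things; names that differ only in an ending like _2 or _b are one class to them, and where a whole thing is asked for, a point or a joint stands for the part that bears it (a point fixed in the world has none). Each returns a list of dicts, best first, with "confidence" (0 to 1); they miss things now and then, are a little off and sometimes report something else, mostly with a low value. They report only what shows in the picture. A call takes as long as a camera call.
- viewer.look_for(camera, name): "extent" ([left, top, width, height] as shares, 0 to 1, of the picture: columns of its width, rows of its height, round what is visible of it).
- viewer.outline_of(camera, name): "mask" (400x640 bool, what is visible of it) and "extent" ([left, top, width, height] as shares, 0 to 1, of the picture: columns of its width, rows of its height, round what is visible of it).
- viewer.pinpoint(camera, name): "xy" ([column, row] as shares, 0 to 1, of the picture: columns of its width, rows of its height: a listed point, or the origin of a listed thing).
The state is a dict: "time": time; "qpos": joint angles; "dq": joint speeds; "joint_efforts": joint torques, N m; "eef_pos": TCP position; "tcp_rot": TCP orientation; "contact_force": force on the tool from outside, world axes, zero at the start; "wrist_torque": the same for the moment, N m; "opening": opening from 0.0 (shut) to 1.0 (fully open); "finger_force": force on a finger pad.
Only numpy, scipy, OpenCV 4.12 (cv2) and the standard library are available. Lean on these libraries where they do the work, as an engineer would, in place of code of your own. Each camera call takes 0.05 s, during which the arm holds its last target. There are 200 camera calls.

## Working session

There is one attempt and no reset: what is moved stays moved. The work goes in short steps, Python scripts to look and compute and a shell command to move; the robot and the scene stay as the last step left them, time stands still between calls to the robot, and variables do not carry over. Pictures are saved under pics/ and viewed, at most 10 in all, crops included, and the job is handed in when it is done.

```bash
mkdir -p pics
cat > h.py <<'E'
import numpy as np, cv2
from scipy.spatial.transform import Rotation as R
from plant import get_state, viewer, ctrl
def cam(n):
    p=viewer.camera_params(n); f=200/np.tan(np.radians(p["fov_y"])/2)
    return p,f,R.from_quat(p["attitude"]).as_matrix(),np.array(p["xyz"])
def ray(n,px):
    p,f,M,o=cam(n); d=M@np.array([(px[0]-p["cx"])/f,-(px[1]-p["cy"])/f,-1]); return o,d
def at_z(n,px,z):
    o,d=ray(n,px); return o+d*(z-o[2])/d[2]
def proj(n,X):
    p,f,M,o=cam(n); c=M.T@(np.array(X)-o); return np.array([p["cx"]+f*c[0]/-c[2],p["cy"]-f*c[1]/-c[2]])
def pin(n,name,k=1):
    return [(np.array(r["xy"])*[640,400],round(r["confidence"],2)) for r in viewer.pinpoint(n,name)[:k]]
E
python3 - <<'E'
from h import *
for n in("top","side"):
    cv2.imwrite(f"pics/{n}0.png",viewer.read_camera(n)); print(n,viewer.camera_params(n))
    for t,z in(("lid",.075),("mat",0),("jar",0),("screwdriver",0),("door_handle",0),("door_knob",0),("case",0)):
        for px,c in pin(n,t,2): print(n,t,px.round(1),c,at_z(n,px,z).round(3))
s=get_state(); print({k:np.round(v,3) for k,v in s.items()},ctrl.pinch_z)
E
```

```text
top {'fov_y': 54.136575752379784, 'cx': 315.10733227312596, 'cy': 203.78652616283597, 'xyz': array([0.53677178, 0.00334713, 1.35790002]), 'attitude': array([-0.01529276,  0.0285437 ,  0.71202614, -0.70140585])}
top lid [381.8 228.1] 0.91 [ 0.533 -0.239  0.075]
top mat [245.2 224.1] 0.67 [0.554 0.22  0.   ]
top jar [311.9 186.6] 0.64 [ 0.681 -0.012  0.   ]
top screwdriver [304.8 230.7] 0.53 [0.528 0.014 0.   ]
top door_handle [280.7 158.3] 0.89 [0.782 0.095 0.   ]
top door_handle [247.4 225.6] 0.48 [0.549 0.212 0.   ]
top door_knob [337.3 151.2] 0.49 [ 0.805 -0.103  0.   ]
side {'fov_y': 43.273758946507485, 'cx': 320.8592682372267, 'cy': 198.0711413815678, 'xyz': array([ 0.50845475, -1.24954206,  1.07685368]), 'attitude': array([ 0.43372937, -0.02085219, -0.0508688 ,  0.89936444])}
side lid [289.4 254.4] 0.65 [ 0.525 -0.239  0.075]
side mat [291.9 175.6] 0.84 [0.559 0.238 0.   ]
side mat [288.6 143.3] 0.72 [0.56  0.458 0.   ]
side jar [333.  216.6] 0.69 [ 0.678 -0.006  0.   ]
side screwdriver [285.6 219.9] 0.78 [ 0.523 -0.004  0.   ]
side door_handle [359.3 197. ] 0.75 [0.781 0.086 0.   ]
side door_knob [375.7 236.2] 0.61 [ 0.799 -0.115  0.   ]
side case [293.7 271.9] 0.76 [ 0.534 -0.236  0.   ]
{'time': np.float64(0.8), 'qpos': array([ 1.056,  0.286,  1.577,  0.   ,  1.279, -0.15 ]), 'dq': array([-0.   , -0.002,  0.001, -0.001, -0.   , -0.   ]), 'joint_efforts': array([  0.   , -40.592, -29.292,  -0.   ,   0.   ,  -0.   ]), 'eef_pos': array([0.241, 0.631, 0.231]), 'tcp_rot': array([ 0.181,  0.983,  0.   , -0.   ]), 'contact_force': array([-0.175,  0.134, -0.925]), 'wrist_torque': array([-0.003, -0.019,  0.008]), 'finger_force': np.float64(0.0), 'opening': np.float64(0.998)} 0.0187
```

View pics/top0.png

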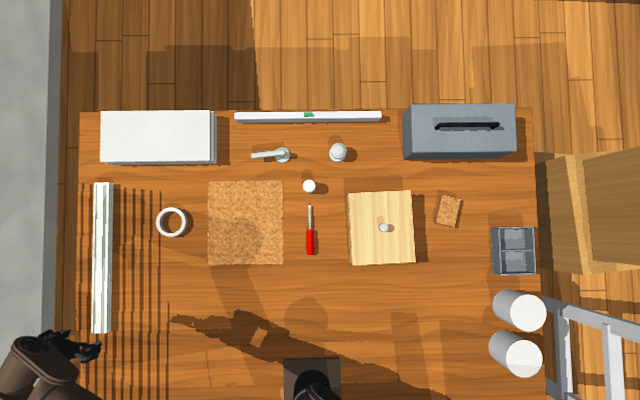

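View pics/side0.png

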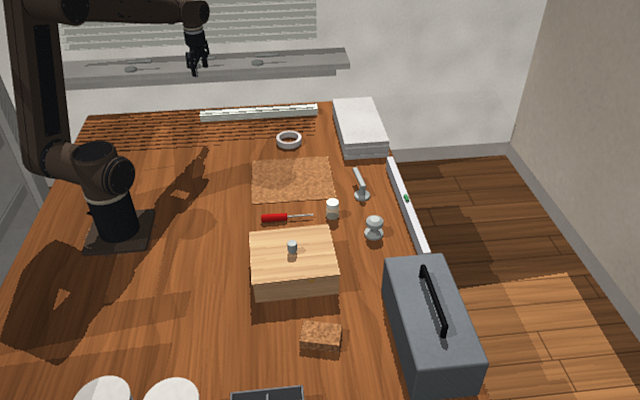

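Run:
```python
from h import *
for n,t,z in(("top","lid",.082),("top","mat",.003),("side","lid",.082),("side","mat",.003)):
    viewer.read_camera(n)
    m=viewer.outline_of(n,t)[0]["mask"].astype(np.uint8)
    c=max(cv2.findContours(m,0,2)[0],key=cv2.contourArea)
    w=np.array([at_z(n,q[0],z)[:2] for q in c],np.float32)*1000
    print(n,t,cv2.minAreaRect(w))
```

```text
top lid ((537.2940673828125, -238.55206298828125), (235.74452209472656, 208.2626190185547), 1.9791240692138672)
top mat ((562.4735107421875, 218.70602416992188), (259.1139831542969, 289.3885498046875), 89.39802551269531)
side lid ((531.0675048828125, -241.13026428222656), (237.67750549316406, 211.07070922851562), 2.066359758377075)
side mat ((554.315673828125, 215.82032775878906), (261.3655090332031, 292.76385498046875), 89.76077270507812)
```

The top view shows the lid at about (382,228) with its knob, right of the jar and screwdriver, and the mat at (245,224). The side view agrees on all of these. The lid is at about (0.533,-0.239) with 2° yaw, and the mat is at about (0.558,0.218).

```bash
python3 -m handwheel '[[[0.085,0,0,0,-5.7],[0.085,0,0,0,-5.7],[0.085,0,0,0,-5.7],[0.085,0,0,0,-5.7],[0.085,-0.03,-0.01,0,0],[0.085,-0.03,-0.01,0,0],[0.085,-0.03,-0.02,0,0],[0.085,-0.03,-0.02,0,0],[0.085,-0.03,-0.03,0,0],[0.085,-0.03,-0.03,0,0],[0.085,-0.02,-0.035,0,0],[0.085,-0.02,-0.035,0,0]]]' 40
python3 -m handwheel '[[[0.085,-0.01,-0.04,0,0],[0.085,-0.01,-0.04,0,0],[0.085,-0.01,-0.04,0,0],[0.085,-0.01,-0.04,0,0],[0.085,0,-0.04,0,0],[0.085,0,-0.04,0,0],[0.085,0,-0.04,0,0],[0.085,0,-0.04,0,0],[0.085,0,-0.04,0,0],[0.085,0,-0.04,0,0],[0.085,0,-0.04,0,0],[0.085,0,-0.04,0,0]]]'
python3 -m handwheel '[[[0.085,0,-0.04,0,0],[0.085,0,-0.04,0,0],[0.085,0,-0.04,0,0],[0.085,0,-0.04,0,0],[0.085,0,0,0,0],[0.085,0,0,0,0]]]'
```

```text
time: 2.2
eef_pos: [0.4671, 0.4474, 0.2312]
tcp_rot: [-0.017, 1.0, 0.0, 0.0]
contact_force: [0.5, 0.7, 0.1]
opening: 0.996
finger_force: 0.0
time: 3.2
eef_pos: [0.5215, -0.0313, 0.2317]
tcp_rot: [-0.017, 1.0, -0.0, 0.0]
contact_force: [-0.1, 0.1, 0.2]
opening: 0.995
finger_force: 0.0
time: 3.7
eef_pos: [0.5268, -0.1913, 0.2313]
tcp_rot: [-0.015, 1.0, 0.0, -0.0]
contact_force: [0.2, -0.1, 0.6]
opening: 0.997
finger_force: 0.0
```

```bash
python3 -m handwheel '[[[0.085,-0.0025,-0.024,0,0],[0.085,-0.0025,-0.024,0,0],[0.085,0,0,0.03,0],[0.085,0,0,0.03,0],[0.085,0,0,0.03,0],[0.085,0,0,0,0]]]'
python3 - <<'E'
from h import *
a=viewer.read_camera("top")[190:270,330:430]; b=viewer.read_camera("side")[180:280,230:350]
cv2.imwrite("pics/k.png",np.hstack([cv2.resize(a,(400,400),interpolation=2),cv2.resize(b,(400,400),interpolation=2)]))
E
```

```text
time: 4.2
eef_pos: [0.5299, -0.2331, 0.1342]
tcp_rot: [-0.017, 1.0, 0.004, -0.005]
contact_force: [-1.4, 1.4, -1.1]
opening: 0.992
finger_force: 0.0
```

View pics/k.png

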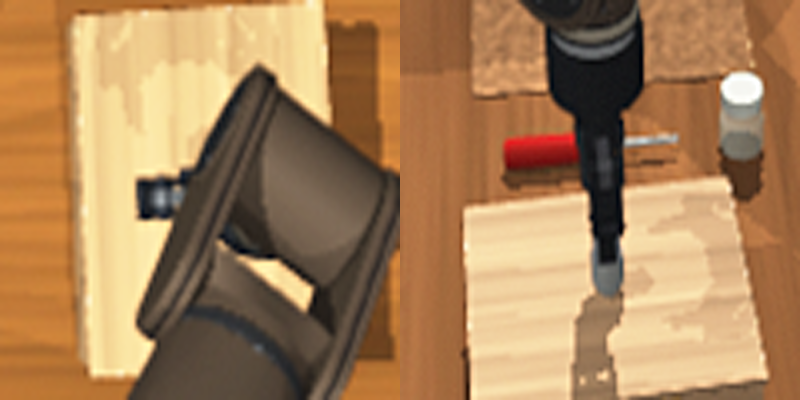

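The left (top) panel shows the gripper over the lid. The right (side) panel shows the finger in line with the knob at about (607,270) in the crop, so x is right.

```bash
python3 -m handwheel '[[[0.085,-0.003,-0.005,0.023,0],[0.085,0,0,0.022,0],[0.085,0,0,0,0],[0.03,0,0,0,0],[0.02,0,0,0,0],[0.01,0,0,0,0],[0.01,0,0,0,0],[0.01,0,0,0,0],[0.01,0,0,0,0],[0.01,0,0,0,0]]]' 60
```

```text
time: 5.13
eef_pos: [0.5378, -0.2421, 0.0985]
tcp_rot: [-0.017, 1.0, -0.0, 0.001]
contact_force: [0.2, 3.5, 7.4]
opening: 0.302
finger_force: 59.4
```

```bash
python3 -m handwheel '[[[0.06,0,0,0,0],[0.06,0,0,0,0],[0.06,0,0,0.011,0],[0.06,0,0,0,0],[0.02,0,0,0,0],[0.01,0,0,0,0],[0.01,0,0,0,0],[0.01,0,0,0,0],[0.01,0,0,0,0],[0.01,0,0,0,0]]]' 60
python3 -m handwheel '[[[0.01,0,0,-0.01,0],[0.01,0,0,-0.02,0],[0.01,0,0,-0.03,0],[0.01,0,0,-0.03,0],[0.01,0,0,-0.02,0],[0.01,0,0,0,0],[0.01,0,0,0,0]]]'
```

```text
time: 5.97
eef_pos: [0.5368, -0.2421, 0.0852]
tcp_rot: [-0.017, 1.0, -0.0, 0.0]
contact_force: [-0.0, -1.4, -2.3]
opening: 0.312
finger_force: 59.2
time: 6.55
eef_pos: [0.5372, -0.2422, 0.1966]
tcp_rot: [-0.017, 1.0, -0.001, 0.001]
contact_force: [-0.2, 0.3, -3.9]
opening: 0.309
finger_force: 59.3
```

```bash
python3 -m handwheel '[[[0.01,-0.001,0.01,0,0],[0.01,-0.001,0.02,0,0],[0.01,-0.002,0.025,0,0],[0.01,-0.002,0.03,0,0],[0.01,-0.002,0.03,0,0],[0.01,-0.002,0.03,0,0],[0.01,-0.002,0.03,0,0],[0.01,-0.002,0.03,0,0],[0.01,-0.002,0.03,0,0],[0.01,-0.002,0.03,0,0],[0.01,-0.002,0.03,0,0],[0.01,-0.002,0.03,0,0]]]'
python3 -m handwheel '[[[0.01,-0.002,0.03,0,0],[0.01,-0.003,0.03,0,0],[0.01,-0.003,0.03,0,0],[0.01,-0.003,0.025,0,0],[0.01,-0.002,0.015,0,0],[0.01,-0.002,0.005,0,0],[0.01,0,0,0.02,0],[0.01,0,0,0.03,0],[0.01,0,0,0.025,0],[0.01,0,0,0.01,0],[0.01,0,0,0,0],[0.01,0,0,0,0]]]'
```

```text
time: 7.55
eef_pos: [0.5456, 0.0858, 0.192]
tcp_rot: [-0.017, 1.0, 0.0, -0.003]
contact_force: [1.4, -0.2, -2.9]
opening: 0.308
finger_force: 59.4
time: 8.55
eef_pos: [0.5583, 0.2182, 0.1098]
tcp_rot: [-0.016, 1.0, -0.0, -0.001]
contact_force: [0.9, -0.5, -2.4]
opening: 0.311
finger_force: 59.5
```

```bash
python3 -m handwheel '[[[0.01,0,0,0.025,0],[0.01,0,0,0.03,0],[0.01,0,0,0.025,0],[0.01,0,0,0.01,0],[0.01,0,0,0.005,0],[0.01,0,0,0.001,0],[0.01,0,0,0,0],[0.01,0,0,0,0]]]'
```

```text
time: 9.22
eef_pos: [0.5604, 0.2194, 0.0167]
tcp_rot: [-0.017, 1.0, 0.0, 0.002]
contact_force: [0.1, -0.4, -3.4]
opening: 0.31
finger_force: 59.5
```

```bash
python3 -m handwheel '[[[0.01,0,0,0.002,0],[0.01,0,0,0.0015,0],[0.01,0,0,0,0],[0.01,0,0,0,0]]]'
python3 -m handwheel '[[[0.04,0,0,0,0],[0.085,0,0,0,0],[0.085,0,0,0,0],[0.085,0,0,0,0],[0.085,0,0,0,0],[0.085,0,0,-0.02,0],[0.085,0,0,-0.03,0],[0.085,0,0,-0.03,0],[0.085,0,0,-0.03,0],[0.085,0,0,-0.03,0],[0.085,0,0,-0.03,0],[0.085,0,0,0,0]]]'
python3 - <<'E'
from h import *
for n in("top","side"):
    cv2.imwrite(f"pics/{n}1.png",viewer.read_camera(n))
    for t,z in(("lid",.003),("case",0),("foot",.065),("pointer_tip",.068),("lever_hinge",.042),("lever_tip",.053),("rose",.006)):
        for px,c in pin(n,t,2): print(n,t,px.round(1),c,at_z(n,px,z).round(4))
a=cv2.imread("pics/top1.png")[170:290,330:450]; b=cv2.imread("pics/side1.png")[210:330,230:350]
cv2.imwrite("pics/c.png",np.hstack([cv2.resize(a,(400,400),interpolation=2),cv2.resize(b,(400,400),interpolation=2)]))
E
```

```text
time: 9.55
eef_pos: [0.56, 0.2193, 0.0132]
tcp_rot: [-0.017, 1.0, 0.0, 0.001]
contact_force: [-1.6, -0.5, 5.6]
opening: 0.312
finger_force: 60.5
time: 10.55
eef_pos: [0.5625, 0.2199, 0.1889]
tcp_rot: [-0.017, 1.0, 0.001, 0.007]
contact_force: [1.1, 0.4, 1.3]
opening: 0.997
finger_force: 0.0
top lid [246.3 218.9] 0.77 [0.5718 0.2156 0.003 ]
top case [374.1 226.3] 0.84 [ 0.5396 -0.2264  0.    ]
top case [397.1 249.7] 0.52 [ 0.4575 -0.3045  0.    ]
top foot [386.5 223.5] 0.4 [ 0.5481 -0.2569  0.065 ]
top pointer_tip [394.2 250.3] 0.71 [ 0.4595 -0.2793  0.068 ]
top lever_hinge [374.1 231.6] 0.88 [ 0.5217 -0.2189  0.042 ]
top lever_hinge [384.9 219.9] 0.34 [ 0.5605 -0.2564  0.042 ]
top lever_tip [367.4 213.1] 0.63 [ 0.5839 -0.1962  0.053 ]
top rose [394.1 249.7] 0.42 [ 0.458  -0.2927  0.006 ]
side lid [291.  178.4] 0.58 [0.555  0.2174 0.003 ]
side case [292.3 269.8] 0.79 [ 0.5303 -0.2278  0.    ]
side foot [294.4 262.4] 0.44 [ 0.5366 -0.2622  0.065 ]
side pointer_tip [307.  269.2] 0.42 [ 0.569  -0.2947  0.068 ]
side lever_hinge [285.8 259.5] 0.72 [ 0.5137 -0.2255  0.042 ]
side lever_hinge [290.8 142.9] 0.35 [0.5671 0.393  0.042 ]
side lever_tip [308.9 247.2] 0.64 [ 0.5831 -0.1943  0.053 ]
side lever_tip [332.  212.6] 0.44 [ 0.6695 -0.0477  0.053 ]
```

View pics/c.png

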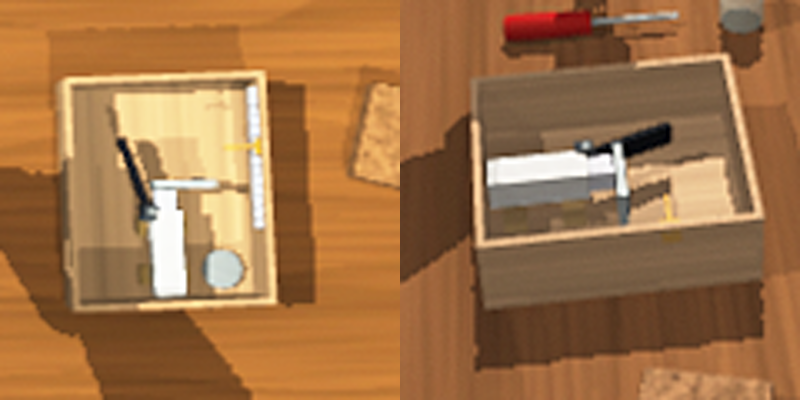

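View pics/side1.png

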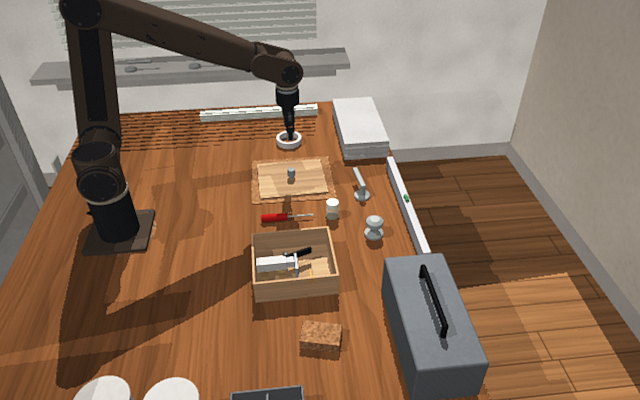

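The left (top) crop shows the case open with x away from the robot: sleeve, plate at about (185,184), open lever, rose at (223,268) and the yellow pointer at about (240,147). The right (side) crop and the full side picture agree, and the lid lies flat on the mat with the bystanders unmoved. Next I'll measure the pointer and plate more precisely.

```bash
cat >> h.py <<'E'
YAW=np.radians(2.0); U=np.array([np.cos(YAW),np.sin(YAW)]); V=np.array([-U[1],U[0]])
def pointer(n,img,show=False):
    "yellow-ish saturated pixels inside case region -> sub-pixel points"
    h=cv2.cvtColor(img,cv2.COLOR_BGR2HSV).astype(int)
    x0,y0,x1,y1=(375,190,412,245) if n=="top" else (255,235,335,285)
    m=np.zeros(img.shape[:2],bool); m[y0:y1,x0:x1]=True
    m&=(h[...,1]>185)&(h[...,2]>150)&(abs(h[...,0]-21)<6)
    return np.argwhere(m)[:,::-1]
E
python3 - <<'E'
from h import *
for n in("top","side"):
    img=cv2.imread(f"pics/{n}1.png")
    p=pointer(n,img); print(n,"ptr px",p.tolist()[:30])
    if len(p):
        w=np.array([at_z(n,q,.066)[:2] for q in p]); print("ptr u,v",(w@U).round(4),(w@V).round(4))
    ms=[r for r in viewer.outline_of(n,"foot")]
    for r in ms[:2]: print("foot mask",r["confidence"],np.array(r["extent"])*[640,400,640,400])
    c=proj(n,(0.534,-0.239,.075)); print("centre px",c)
t=cv2.imread("pics/top1.png"); g=cv2.cvtColor(t,cv2.COLOR_BGR2HSV)
print("top V rows 208-232 cols 376-402 (V / S)")
for r in range(220,230): print(r,g[r,374:400,2].tolist(), g[r,374:400,1].tolist())
for r in range(210,219): print(r,g[r,392:412,0].tolist(), g[r,392:412,1].tolist())
E
```

```text
top ptr px [[407, 212], [407, 213], [407, 214], [407, 215]]
ptr u,v [0.5734 0.57   0.5667 0.5634] [-0.3462 -0.346  -0.3458 -0.3456]
centre px [381.79000161 227.83417984]
side ptr px []
foot mask 0.66 [286.4   256.88   11.712  21.72 ]
centre px [292.7572412  254.02993904]
top V rows 208-232 cols 376-402 (V / S)
220 [146, 151, 148, 145, 206, 246, 238, 237, 237, 235, 232, 231, 234, 238, 239, 240, 241, 245, 249, 249, 248, 246, 245, 246, 250, 253] [124, 122, 122, 123, 120, 103, 108, 110, 108, 109, 111, 113, 109, 105, 107, 104, 104, 99, 93, 91, 95, 98, 101, 98, 88, 79]
221 [145, 151, 149, 146, 165, 219, 240, 238, 237, 235, 232, 231, 234, 239, 239, 241, 240, 243, 249, 249, 248, 247, 244, 246, 250, 253] [125, 123, 123, 122, 122, 119, 106, 109, 109, 107, 111, 114, 112, 107, 108, 105, 104, 103, 92, 92, 94, 99, 100, 97, 88, 81]
222 [144, 151, 148, 147, 146, 159, 212, 239, 238, 236, 234, 231, 236, 242, 244, 246, 244, 246, 251, 250, 249, 248, 245, 246, 250, 252] [124, 123, 124, 127, 128, 128, 123, 109, 109, 108, 112, 114, 112, 109, 108, 108, 108, 105, 95, 94, 96, 98, 100, 97, 92, 84]
223 [144, 14
[... 2578 characters left out ...]

215 [22, 22, 22, 21, 20, 21, 24, 23, 21, 20, 19, 17, 15, 18, 23, 24, 21, 21, 18, 13] [93, 92, 95, 98, 102, 105, 100, 100, 113, 116, 116, 121, 109, 24, 63, 213, 155, 93, 114, 195]
216 [22, 22, 22, 21, 21, 21, 23, 23, 20, 19, 19, 17, 16, 17, 17, 18, 17, 21, 18, 13] [92, 91, 96, 99, 99, 97, 87, 86, 101, 106, 108, 116, 97, 12, 18, 90, 120, 97, 115, 194]
217 [22, 22, 22, 21, 21, 21, 23, 22, 20, 20, 19, 17, 16, 13, 107, 108, 17, 21, 18, 13] [93, 92, 96, 98, 100, 97, 87, 89, 103, 108, 108, 117, 97, 11, 9, 5, 68, 100, 115, 174]
218 [22, 22, 22, 21, 20, 21, 23, 23, 19, 19, 19, 17, 16, 15, 108, 105, 17, 20, 19, 14] [93, 93, 95, 97, 101, 97, 88, 88, 102, 107, 108, 117, 99, 12, 5, 6, 36, 108, 113, 168]
```

Run:
```python
from h import *
a=at_z("top",(386,224.7),.065)[:2]; b=at_z("top",(400,213.6),.068)[:2]
print(a,b,"gap along u",(b-a)@U, "plate inner case-x origin:", a-U*.006+V*.0195)
c=np.array([.534,-.239])
for n in("top","side"):
  for nm,p in(("plate",(.006,-.0195,.065)),("tip",(.006,-.058,.068)),("rimTL",(.115,.1,.075)),("rimTR",(.115,-.1,.075)),("rimBL",(-.115,.1,.075)),("rimBR",(-.115,-.1,.075))):
    w=c+U*p[0]+V*p[1]; print(n,nm,proj(n,(*w,p[2])).round(1))
```

```text
[ 0.54411358 -0.25514154] [ 0.58006647 -0.30203509] gap along u 0.03429442767290531 plate inner case-x origin: [ 0.53743669 -0.23586281]
top plate [387.  225.7]
top tip [398.7 225.1]
top rimTL [349.5 194.4]
top rimTR [409.8 191.5]
top rimBL [353.4 264.7]
top rimBR [414.4 261.5]
side plate [295.8 261.3]
side tip [297.2 270.6]
side rimTL [327.8 226.4]
side rimTR [339.4 275.7]
side rimBL [250.2 234.3]
side rimBR [253.  285.5]
```

```bash
python3 -m handwheel '[[[0.085,0.005,-0.036,0,0],[0.085,0.005,-0.036,0,0],[0.085,0.005,-0.036,0,0],[0.085,0.005,-0.036,0,0],[0.085,0.005,-0.036,0,0],[0.085,0.005,-0.036,0,0],[0.085,0.005,-0.036,0,0],[0.085,0.005,-0.036,0,0],[0.085,0.005,-0.036,0,0],[0.085,0.005,-0.036,0,0],[0.085,0.004,-0.036,0,0],[0.085,0.002,-0.035,0,0]]]'
python3 -m handwheel '[[[0.085,0,0,0.02,0],[0.085,0,0,0.02,0],[0.085,0,0,0.01,0],[0.085,0,0,0,0],[0.085,0,0,0,0],[0.085,0,0,0,0]]]'
```

```text
time: 12.45
eef_pos: [0.5162, -0.2155, 0.1811]
tcp_rot: [-0.016, 1.0, -0.0, 0.0]
contact_force: [0.0, -0.6, -0.5]
opening: 0.995
finger_force: 0.0
time: 12.95
eef_pos: [0.5176, -0.2136, 0.132]
tcp_rot: [-0.017, 1.0, -0.001, 0.001]
contact_force: [-0.5, -0.2, 0.9]
opening: 0.995
finger_force: 0.0
```

```bash
python3 -m handwheel '[[[0.085,-0.002,0,0.02,0],[0.085,0,0,0.02,0],[0.085,0,0,0.01,0],[0.085,0,0,0,0],[0.085,0,0,0,0]]]'
python3 - <<'E'
from h import *
a=viewer.read_camera("top")[170:290,330:450]; b=viewer.read_camera("side")[210:330,230:350]
cv2.imwrite("pics/d.png",np.hstack([cv2.resize(a,(400,400),interpolation=2),cv2.resize(b,(400,400),interpolation=2)]))
E
```

```text
time: 13.37
eef_pos: [0.5191, -0.2134, 0.0813]
tcp_rot: [-0.017, 1.0, -0.0, 0.0]
contact_force: [-0.0, 0.1, 1.0]
opening: 0.996
finger_force: 0.0
```

View pics/d.png

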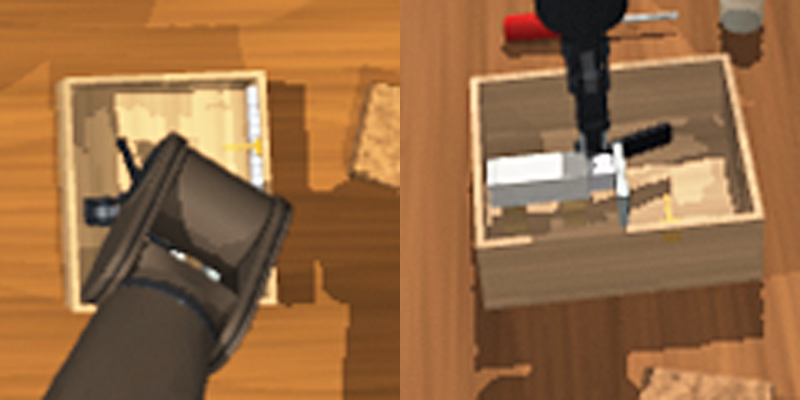

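The side panel shows the near finger tip at about (592,155), above the sleeve mouth and left of the plate at (622,150). I'll check its clearance numerically.

Run:
```python
from h import *
for z in(.094,.088,.100):
  print(proj("side",(.5191,-.2134-.0425,z)),proj("side",(.5191,-.2134-.0425-.0145,z)))
print(at_z("side",(296.3,259.5),.065),at_z("side",(287.7,255.9),.094))
```

```text
[287.46714047 253.88166296] [287.77586248 257.62885424]
[287.57133542 255.43424954] [287.88007316 259.18398766]
[287.36238216 252.32068173] [287.67108372 256.06524321]
[ 0.54266986 -0.25159048  0.065     ] [ 0.51928111 -0.2637607   0.094     ]
```

```bash
python3 -m handwheel '[[[0.085,0,0,0.015,0],[0.085,0,0,0.015,0],[0.085,0,0,0.015,0],[0.085,0,0,0.01,0],[0.085,0,0,0.004,0],[0.085,0,0,0,0],[0.085,0,0,0,0],[0.085,0,0,0,0]]]'
```

```text
time: 14.13
eef_pos: [0.5197, -0.2141, 0.023]
tcp_rot: [-0.017, 1.0, -0.001, 0.001]
contact_force: [-0.6, 0.1, -0.8]
opening: 0.993
finger_force: 0.0
```

```bash
for i in 1; do :; done; python3 -m handwheel '[[[0.085,-0.004,0,0,0],[0.085,0,0,0,0],[0.085,0,0,0,0],[0.085,0,0,0,0]]]'
python3 -m handwheel '[[[0.085,-0.004,0,0,0],[0.085,0,0,0,0],[0.085,0,0,0,0],[0.085,0,0,0,0]]]'
python3 -m handwheel '[[[0.085,-0.004,0,0,0],[0.085,0,0,0,0],[0.085,0,0,0,0],[0.085,0,0,0,0]]]'
python3 -m handwheel '[[[0.085,-0.008,0,0,0],[0.085,-0.006,0,0,0],[0.085,0,0,0,0],[0.085,0,0,0,0],[0.085,0,0,0,0]]]'
```

```text
time: 14.47
eef_pos: [0.5231, -0.2135, 0.0221]
tcp_rot: [-0.017, 1.0, -0.0, 0.0]
contact_force: [0.4, 0.1, -0.2]
opening: 0.995
finger_force: 0.0
time: 14.8
eef_pos: [0.5265, -0.2132, 0.0217]
tcp_rot: [-0.017, 1.0, 0.0, -0.0]
contact_force: [-3.3, 0.7, 1.4]
opening: 0.992
finger_force: 1.3
time: 15.13
eef_pos: [0.5307, -0.2131, 0.0216]
tcp_rot: [-0.017, 1.0, 0.0, -0.0]
contact_force: [-3.0, -0.2, 1.0]
opening: 0.996
finger_force: 1.4
time: 15.55
eef_pos: [0.5446, -0.2127, 0.0215]
tcp_rot: [-0.017, 1.0, 0.0, -0.0]
contact_force: [-3.2, -1.0, -0.6]
opening: 0.999
finger_force: 1.6
```

```bash
python3 -m handwheel '[[[0.085,-0.006,0,0,0],[0.085,-0.006,0,0,0],[0.085,-0.003,0,0,0],[0.085,0,0,0,0],[0.085,0,0,0,0],[0.085,0,0,0,0]]]'
python3 - <<'E'
from h import *
for n in("top","side"):
    cv2.imwrite(f"pics/{n}2.png",viewer.read_camera(n))
    for t,z in(("foot",.065),("pointer_tip",.068),("lever_tip",.053)):
        for px,c in pin(n,t,2): print(n,t,px.round(1),c,at_z(n,px,z).round(4))
a=cv2.imread("pics/top2.png")[180:240,360:420]; b=cv2.imread("pics/side2.png")[235:295,270:330]
cv2.imwrite("pics/e.png",np.hstack([cv2.resize(a,(400,400),interpolation=2),cv2.resize(b,(400,400),interpolation=2)]))
E
```

```text
time: 16.05
eef_pos: [0.5595, -0.2122, 0.0215]
tcp_rot: [-0.017, 1.0, 0.0, -0.0]
contact_force: [-3.0, -0.9, -2.3]
opening: 0.995
finger_force: 1.8
side foot [311.1 257.2] 0.74 [ 0.5846 -0.2474  0.065 ]
side pointer_tip [295.6 269.7] 0.51 [ 0.5379 -0.2931  0.068 ]
side pointer_tip [307.  269.4] 0.5 [ 0.5689 -0.2955  0.068 ]
side lever_tip [309.7 246. ] 0.5 [ 0.5858 -0.1896  0.053 ]
side lever_tip [287.7 218.4] 0.44 [ 0.5292 -0.0592  0.053 ]
```

View pics/e.png

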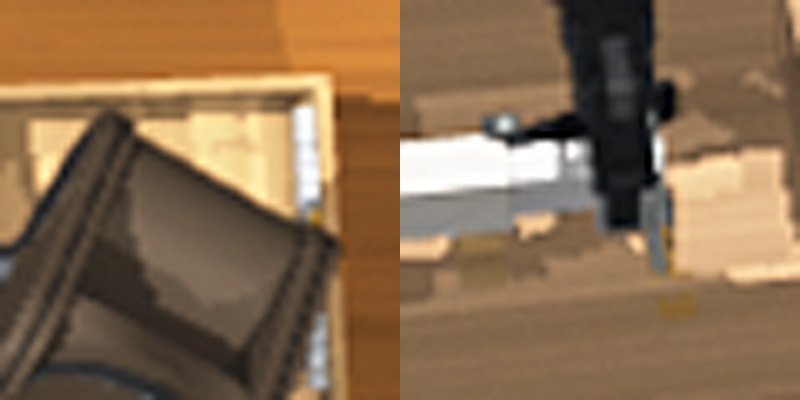

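Run:
```python
from h import *
a=cv2.imread("pics/side1.png"); b=cv2.imread("pics/side2.png")
for r in range(264,279,1): print(r,"before",[tuple(int(v) for v in q) for q in a[r,307:314]])
for r in range(256,279,2): print(r,"after",[tuple(int(v) for v in q) for q in b[r,304:315]])
c=np.array([.536,-.235])
for x in(.034,.036,.038,.040,.042):
  f=lambda y,z:proj("side",(*(c+U*x+V*y),z)).round(2)
  print(x,f(-.058,.068),f(-.090,.068),"plate",f(-.05,.065),f(-.05,.019))
```

```text
264 before [(90, 124, 159), (63, 86, 113), (63, 87, 115), (60, 83, 109), (120, 162, 204), (145, 195, 236), (146, 193, 233)]
265 before [(62, 85, 108), (57, 78, 101), (61, 81, 105), (51, 70, 91), (108, 147, 188), (147, 195, 237), (153, 201, 237)]
266 before [(63, 86, 110), (65, 87, 111), (62, 82, 107), (55, 75, 98), (111, 152, 193), (150, 200, 240), (156, 205, 240)]
267 before [(65, 87, 113), (66, 87, 111), (61, 80, 103), (53, 70, 91), (112, 153, 193), (152, 202, 240), (156, 206, 240)]
268 before [(58, 79, 101), (57, 74, 95), (74, 143, 195), (91, 141, 186), (121, 159, 201), (150, 196, 236), (156, 204, 240)]
269 before [(99, 135, 174), (100, 131, 167), (101, 200, 251), (124, 201, 246), (134, 179, 221), (143, 189, 230), (156, 203, 239)]
270 before [(142, 188, 232), (145, 186, 228), (105, 182, 233), (112, 194, 238), (131, 184, 228), (131, 174, 217), (149, 198, 235)]
271 before [(131, 176, 217), (133, 173, 213), (113, 179, 228), (111, 195, 239), (125, 180, 225), (125, 165, 207), (141, 186, 228)]
272 before [(125, 168, 209), (129, 168, 207), (121, 188, 233), (115, 203, 244), (123, 181, 227
[... 2721 characters left out ...]
161), (87, 122, 156), (81, 122, 151), (82, 118, 146), (76, 121, 158), (77, 129, 171), (75, 123, 162), (80, 126, 165), (104, 144, 183)]
278 after [(91, 124, 157), (92, 123, 156), (91, 121, 154), (88, 118, 150), (88, 118, 151), (87, 116, 147), (86, 115, 145), (81, 112, 143), (77, 111, 143), (77, 112, 145), (79, 110, 139)]
0.034 [308.02 268.31] [309.5  276.94] plate [307.68 266.97] [308.06 278.39]
0.036 [308.74 268.23] [310.24 276.85] plate [308.4  266.89] [308.76 278.31]
0.038 [309.47 268.15] [310.98 276.77] plate [309.12 266.81] [309.47 278.23]
0.04 [310.19 268.07] [311.72 276.69] plate [309.84 266.73] [310.18 278.15]
0.042 [310.92 267.99] [312.45 276.6 ] plate [310.56 266.65] [310.88 278.07]
```

The side view shows the plate's end (columns ~308–310.5) level with the needle (column ~309.5) within about 1 mm. That agrees with the measured 34 mm gap. Next I'll close slowly, shifting the hand towards -y.

```bash
python3 -m handwheel '[[[0.07,0,-0.003,0,0],[0.06,0,-0.004,0,0],[0.055,0,-0.003,0,0],[0.055,0,0,0,0],[0.055,0,0,0,0],[0.055,0,0,0,0]]]' 30
python3 -m handwheel '[[[0.05,0,-0.0025,0,0],[0.045,0,-0.0025,0,0],[0.042,0,-0.0015,0,0],[0.042,0,0,0,0],[0.042,0,0,0,0],[0.042,0,0,0,0]]]'
```

```text
time: 16.95
eef_pos: [0.5606, -0.2227, 0.0223]
tcp_rot: [-0.017, 1.0, -0.001, 0.001]
contact_force: [-3.0, -1.5, 2.6]
opening: 0.642
finger_force: 1.8
time: 17.45
eef_pos: [0.5621, -0.2283, 0.0238]
tcp_rot: [-0.017, 1.0, 0.0, 0.002]
contact_force: [-3.7, 3.5, 8.2]
opening: 0.487
finger_force: 3.6
```

```bash
python3 -m handwheel '[[[0.042,0.001,0,-0.002,0],[0.042,0,0,0,0],[0.042,0,0,0,0],[0.042,0,0,0,0]]]'
python3 -m handwheel '[[[0.036,0,-0.0015,0,0],[0.034,0,0,0,0],[0.034,0,0,0,0],[0.034,0,0,0,0]]]'
```

```text
time: 17.78
eef_pos: [0.5593, -0.2282, 0.0242]
tcp_rot: [-0.017, 1.0, 0.0, -0.0]
contact_force: [-4.7, 2.3, 5.2]
opening: 0.492
finger_force: 2.4
time: 18.12
eef_pos: [0.5599, -0.2296, 0.0249]
tcp_rot: [-0.016, 1.0, 0.001, 0.0]
contact_force: [-4.5, 3.9, 9.1]
opening: 0.396
finger_force: 5.1
```

```bash
python3 -m handwheel '[[[0.03,0,-0.0005,0,0],[0.02,0,0,0,0],[0.01,0,0,0,0],[0.01,0,0,0,0],[0.01,0,0,0,0],[0.01,0,0,0,0]]]' 40
python3 - <<'E'
from h import *
for n in("top","side"):
    cv2.imwrite(f"pics/{n}3.png",viewer.read_camera(n))
b=cv2.imread("pics/side3.png")
for r in range(256,279,2): print(r,"after",[tuple(int(v) for v in q) for q in b[r,304:315]])
a=b[150:330,220:380]; b=b[235:295,270:330]
cv2.imwrite("pics/f.png",np.hstack([cv2.resize(a,(400,450),interpolation=2),cv2.resize(b,(400,450),interpolation=2)]))
E
```

```text
time: 18.62
eef_pos: [0.5599, -0.2282, 0.0254]
tcp_rot: [-0.015, 1.0, 0.003, -0.0]
contact_force: [-5.7, 9.2, 12.5]
opening: 0.344
finger_force: 41.3
256 after [(54, 51, 51), (43, 40, 39), (25, 22, 21), (8, 6, 4), (139, 141, 141), (92, 95, 94), (4, 2, 2), (11, 10, 9), (12, 9, 7), (36, 43, 54), (67, 91, 116)]
258 after [(41, 38, 37), (30, 29, 29), (13, 12, 12), (17, 17, 14), (252, 255, 253), (175, 175, 171), (0, 0, 0), (2, 0, 0), (4, 0, 0), (22, 25, 32), (53, 72, 92)]
260 after [(25, 23, 22), (24, 24, 23), (13, 11, 11), (21, 20, 18), (209, 214, 207), (175, 195, 209), (136, 184, 231), (155, 206, 248), (153, 203, 245), (153, 202, 243), (152, 199, 240)]
262 after [(26, 23, 23), (28, 25, 23), (22, 19, 19), (41, 41, 39), (205, 209, 203), (213, 226, 231), (158, 196, 230), (135, 183, 228), (137, 183, 226), (138, 184, 226), (138, 184, 225)]
264 after [(18, 17, 16), (75, 75, 73), (96, 97, 95), (91, 93, 91), (207, 212, 207), (255, 255, 251), (191, 209, 229), (126, 175, 221), (134, 183, 226), (138, 183, 226), (135, 183, 223)]
266 after [(14, 13, 11), (72, 70, 67), (92, 92, 89), (104, 107, 105), 
[... 538 characters left out ...]
 143), (102, 113, 121), (114, 111, 103), (94, 117, 130), (60, 104, 133), (62, 92, 120), (66, 88, 114), (93, 127, 163), (134, 178, 225)]
274 after [(93, 125, 161), (93, 126, 161), (92, 127, 165), (99, 120, 139), (112, 114, 109), (105, 111, 108), (69, 120, 158), (62, 103, 138), (61, 79, 102), (122, 165, 207), (141, 188, 232)]
276 after [(89, 121, 153), (92, 123, 157), (93, 125, 161), (90, 122, 152), (81, 121, 150), (83, 120, 148), (78, 125, 161), (81, 134, 177), (79, 128, 168), (81, 128, 166), (123, 169, 211)]
278 after [(91, 123, 156), (91, 123, 156), (89, 121, 154), (88, 120, 153), (89, 119, 152), (88, 117, 148), (86, 116, 146), (80, 111, 143), (75, 109, 142), (75, 109, 141), (76, 106, 136)]
```

View pics/f.png

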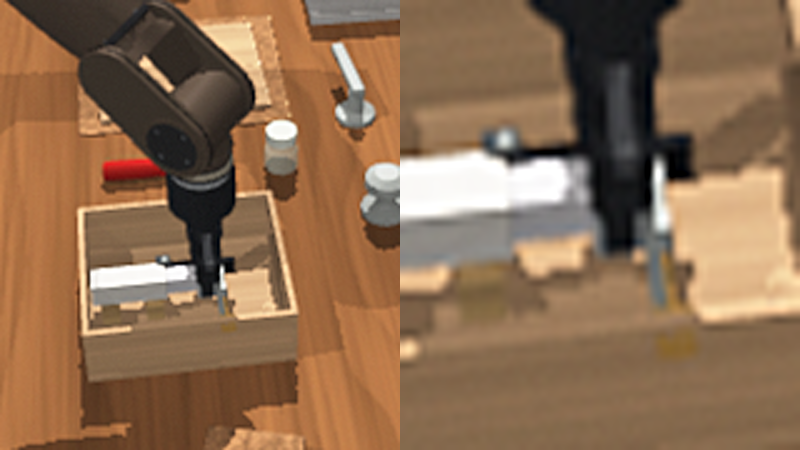

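The picture shows the lever lying along the leg. The plate end (columns ~307–310) and the needle (~309.5) are still level, and the lid is on the mat. I'll hold briefly and check it's stable.

```bash
python3 -m handwheel '[[[0.01,0,0,0,0],[0.01,0,0,0,0],[0.01,0,0,0,0],[0.01,0,0,0,0],[0.01,0,0,0,0],[0.01,0,0,0,0],[0.01,0,0,0,0],[0.01,0,0,0,0]]]' 50
python3 -m handwheel '[[[0.01,0,0,0,0],[0.01,0,0,0,0],[0.01,0,0,0,0],[0.01,0,0,0,0],[0.01,0,0,0,0],[0.01,0,0,0,0],[0.01,0,0,0,0],[0.01,0,0,0,0]]]'
```

```text
time: 19.38
eef_pos: [0.5599, -0.2283, 0.0254]
tcp_rot: [-0.015, 1.0, 0.003, -0.0]
contact_force: [-4.9, 8.8, 13.2]
opening: 0.342
finger_force: 50.4
time: 20.05
eef_pos: [0.5599, -0.2283, 0.0254]
tcp_rot: [-0.015, 1.0, 0.003, -0.0]
contact_force: [-5.7, 8.7, 13.1]
opening: 0.342
finger_force: 50.2
```

Stable, so I'm handing it in.

```bash
python3 -c "from plant import sign_off; print(sign_off())"
```

```text
the job is handed in; nothing more can be done
None
```

I handed the job in at about 20 s with the lid on the mat, the foot plate within about 1 mm of the pointer by my measurement, the lever closed and the leg still gripped at about 50 N; the hand-in returned no verdict.

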